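Scrape the nut board clean and open the safety-capped cleaner

ROBOT

A 7-joint arm with a two-finger parallel gripper is mounted at the origin on a cart in front of the work surface, level with it; the furniture and walls round the work are solid. World frame = base frame: x ahead of the robot, y to its left, z up, the work surface at z = 0. Lengths are in m, angles in degrees, forces in N, time in s.
With the tool pointing down it reaches from about 0.425 to 0.875 m from the base axis. Payload 4.7 kg.
Tool frame: the origin (TCP) lies at the very end of the fingers, on their centre line; the grasp point (between the pads) lies 19 mm behind it; z points along the fingers, y is the line along which they close (so a half turn about z gives the same grasp; the last joint's range is limited). The gripper opens to 87 mm and grips with 3 to 60 N. Pads are 19 mm wide; open, the fingers measure 117 mm over their backs; the gripper's body (75 mm by 190 mm) begins 51 mm behind the grasp point.
Start: joints at [64.234, 18.392, -4.016, 83.108, 1.295, 78.541, -3.26], TCP at [0.291, -0.581, 0.223] pointing down, gripper open.
Joint ranges: [-163.93, 163.93], [-17.29, 119.83], [-79.2, 71.16], [3.27, 140.29], [-89.18, 269.18], [5.43, 117.66], [-154.24, 154.24]. Speed limits (degrees/s): [147.25, 147.25, 180, 180, 180, 180, 180].

INTERFACE

Orientations are given as [roll, pitch, yaw] about the fixed x, y, z axes, in that order (R = Rz(yaw) Ry(pitch) Rx(roll)).
In Python, from cell import get_obs, read_camera, sign_off, silhouettes gives the robot as it stands.
- The arm moves only by the tool play_rows, never from a script. Its argument "steps" is a list that holds one entry, the list of rows, each a list of 7 numbers: the shift along the tool's x, y, z in m, then the turn, a rotation vector about the tool's x, y, z in rad, then the finger opening in m, from 0 to 0.087. A call has 1 to 12 rows; each row shifts and turns the commanded pose from where the row before left it, along the tool's axes as they then stand; what a row does not reach is not made up. A row lasts 1/10 s, in which the tool goes at most 50 mm and 8.59 degrees, less where a joint would pass 70% of its speed; a pose out of reach is approached as far as the arm can. A call is refused whole if a number of a shift passes 0.05 or a number of a turn 0.15, either way. A call with a gripper value outside its range is refused whole. The fingers move at their own pace and stop on an object; "force" is the grip in N (left out, the last holds). Time passes only in rows, so rows that do not move let the fingers close. It gives the time, the measured TCP pose, the force, the opening and the grip force at its end, in the units of the state.
- get_obs(): the state, without advancing time (a new reading comes with each control period).
- read_camera(name): name is "scene" or "side" or "wrist"; returns a dict with "frame" (480x640x3 uint8, red, green, blue), "intrinsics" (3x3 intrinsics, pixels), "view" (4x4, takes a point from world to camera coordinates). Camera axes: x right, y up, looking along -z (the intrinsics and any distortion apply to the point x, -y, -z); pixel columns grow to the right and rows downward; lengths in m; the calibration is good to about 2 mm. A picture is of the moment at which its call begins. There is no depth.
- sign_off(): hands the job in; it is judged then, once.
Trained networks look in the newest picture that a camera, given by its name, has taken for a name from the list of things; names that differ only in an ending like _2 or _b are one class to them, and where a whole thing is asked for, a point or a joint stands for the part that bears it (a point fixed in the world has none). Each returns a list of dicts, best first, with "p" (0 to 1); they miss things now and then, are a little off and sometimes report something else, mostly with a low value. They report only what shows in the picture. A call takes as long as a camera call. They do not tell look-alikes from the thing itself.
- silhouettes(camera, name): "pixels" (480x640 bool, what is visible of it) and "extent" ([left, top, right, bottom] in pixels, round what is visible of it).
The state is a dict: "time_s": time; "qpos": joint angles; "joint_velocities": joint speeds; "effort": joint torques, N m; "tool_pos": TCP position; "tool_rot": TCP orientation; "force": force on the tool from outside, world axes, zero at the start; "wrist_torque": the same for the moment, N m; "grip_width": finger opening in m; "grasp_force": force on a finger pad.
Only numpy, scipy, OpenCV 4.12 (cv2) and the standard library are available. Lean on these libraries where they do the work, as an engineer would, in place of code of your own. Each camera call takes 0.05 s, during which the arm holds its last target. There are 200 camera calls.

TASK

Clean up the nut board: pick up the blue scraper block, sweep all three brown shell chips off the board into the metal tray along its front edge with it (the fingers must not touch the chips), and stand the scraper back upright on the board. Then open the green cleaner bottle: press its red safety cap down, turn it anticlockwise until it comes free, lift it off, and finish holding the cap level, straight above the bottle, its underside about 9 cm above the neck; keep holding it at the end. Leave the other things on the worktop where they are.

Things in the scene. Friction and masses are not known exactly. Their poses are not given: they have to be found in the camera images.
- board: Pale wooden board, fixed, 160 (x) x 170 (y) x 16 mm; origin at the centre of its underside on the worktop, its +y pointing roughly away from the robot. Dark rails 8 mm high, 6 wide along both x edges (148 mm clear between). Along its -y edge, y = -85 to -157 mm, an open aluminium tray: floor 3 mm, walls 14 mm high. No rim at the +y and -y edges
- tray_edge (a point): Middle of the board's top edge over the tray (board y = -85 mm, 16 mm above the worktop, 13 mm above the tray's floor); chips pushed over it drop into the tray
- tray_in (a point): Centre of the tray's floor.
- scraper: Loose scraper, 0.12 kg, standing on the board's +y end, length roughly along board x; origin at the centre of its underside. Blue foot 130 (x) x 30 (y) x 18 mm high, on it a white upright ridge 75 (x) x 20 (y) mm, 18 to 53 mm above the underside: pinch it across y. Swept towards board -y, square to the board, it pushes the chips ahead of it
- chip_0: Brown nut-shell chip, 20 x 16 x 6 mm, about 12 g, lying loose on the board between the scraper and the tray; origin at the centre of its underside.
- chip_1: Brown nut-shell chip, 20 x 16 x 6 mm, about 12 g, lying loose on the board between the scraper and the tray; origin at the centre of its underside.
- chip_2: Brown nut-shell chip, 20 x 16 x 6 mm, about 12 g, lying loose on the board between the scraper and the tray; origin at the centre of its underside.
- bottle: Green cleaner bottle 74 x 84 mm, standing in a low grey holder of 96 x 106 mm; cannot move or turn. Origin at the centre of the underside on the worktop, z up along the cap's axis. Shoulders end 102 mm up, the white neck's top is 130 mm up.
- neck_top (a point): Centre of the bottle neck's top rim, 130 mm above the bottle's origin.
- cap: Loose red ribbed round safety cap, 50 mm in diameter, 40 mm high, 40 g; origin at the centre of its underside (119.5 mm above the worktop while closed), z up, x along the white mark on top. Grip its side from above at any yaw. Closed, its x lies along the bottle's x and three lugs inside are caught: it turns only a few degrees and does not lift off
- cap_top (a point): Centre of the cap's top, 40 mm above its origin. Opening: pressed down 3.5 to 5.5 mm, the cap turns anticlockwise seen from above (positive about z); 0.62 to 1.25 rad from closed (aim for 0.93) its lugs are free and it lifts straight off. Stops block it beyond 1.27 rad and clockwise
- seal (a joint): Spring seal in the neck under the cap: travel in m, about 0 at rest (cap closed or off), growing as the cap is pressed down. About 5 N to start, 10 N at 3.5 mm; the cap bottoms on the neck at 5.5 mm (12.5 N)
- shelf_edge (a point): Point on the worktop straight below the front edge of the fixed wooden wall shelf, whose underside is 541 mm higher; the shelf runs along world y above the back half of the worktop (world x over 0.625 m). Keep the wrist and elbow in front of it or below it
- side_wall (a point): Point at the foot of the fixed upright splash panel, 340 mm high, that closes the worktop on the left (along world x); keep the gripper clear of it
- lemon: Yellow lemon 78 x 55 x 56 mm, bystander.
- mug: Cream mug upside down, 63 x 88 x 51 mm, bystander.
- shaker: Pale shaker, 37 mm across, 64 mm high, bystander.
- garlic: Garlic bulb, 60 mm across, bystander.
- timer: Black and cream kitchen timer, 59 mm across, 47 mm high, bystander.
Mind the look-alikes: they are no part of the job. There is more than one size of the cap; the job needs the larger.

How it is judged (in metres and radians):
On the way, in this order (a step that is already met when the one before it is completed fails the run):
1. all three chips lie in the tray (x of chip_0 in the frame of board between -0.08 and 0.08 m and y of chip_0 in the frame of board between -0.157 and -0.085 m and z of each of chip_0, chip_1, chip_2 in the frame of board below 0.016 m and x of chip_1 in the frame of board between -0.08 and 0.08 m and y of chip_1 in the frame of board between -0.157 and -0.085 m and x of chip_2 in the frame of board between -0.08 and 0.08 m and y of chip_2 in the frame of board between -0.157 and -0.085 m), for 0.2 s.
2. the scraper stands released on the board (z of scraper in the frame of board between 0.012 and 0.021 m and x of scraper in the frame of board between -0.08 and 0.08 m and y of scraper in the frame of board between -0.085 and 0.085 m and angle between scraper's own z axis and vertical below 0.15 rad and contact force between the fingers and scraper below 0.05 N), for 0.2 s.
3. the cap is pressed down against its spring (value of joint seal above 0.0028 m), for 0.05 s.
4. the cap is turned out of its catch (angle between the x axis of cap and the x axis of bottle, either way round above 0.5 rad), for 0.1 s.
At the end, for the whole second after the job is handed in: The three chips are in the tray, the scraper stands upright (within 0.15 rad) and untouched on the board, and the gripper holds the cap still, clear of the bottle, level within 0.3 rad, within 30 mm of the bottle's axis, its underside 50 to 130 mm above the neck's top (all of step 1 and all of step 2 and z of cap in the frame of bottle between 0.18 and 0.26 m and horizontal distance between cap and bottle below 0.03 m and angle between cap's own z axis and vertical below 0.3 rad and contact force between the fingers and cap above 1 N and contact force between cap and bottle below 0.05 N and linear speed of cap below 0.02 m/s); the arm keeps its last pose, push and grip.
It fails at once if a finger touches a shell chip (contact force between the fingers and chip_0 above 0.3 N or contact force between the fingers and chip_1 above 0.3 N or contact force between the fingers and chip_2 above 0.3 N).
It fails at once if a bystander is pushed away (more than 30 mm) (distance of any of lemon, mug, shaker, garlic, timer from where it was at the start of the episode above 0.03 m).
It also fails if it takes over 56 s, if anything falls off the work surface, if the arm or the gripper's body presses on something with over 40 N, if the wrist force passes 120 N, or if a joint passes its speed limit or range.

## Working session

There is one attempt and no reset: what is moved stays moved. The work goes in short steps, Python scripts to look and compute and a tool call to move; the robot and the scene stay as the last step left them, time stands still between calls to the robot, and variables do not carry over. Pictures are saved under pics/ and viewed, at most 10 in all, crops included, and the job is handed in when it is done.

Besides the shell and the picture viewer there is one more tool, called after "Emit:" as a command line: name --argument value ..., lists and objects as JSON in quotes. play_rows: Moves the arm, as the interface text tells. Its arguments: {"type":"object","properties":{"steps":{"type":"array","items":{"type":"array","items":{"type":"array","items":{"type":"number"}}}},"force":{"type":"number"}},"required":["steps"]}

```bash
ls; mkdir -p pics; cat > h.py <<'E'
import numpy as np, cv2
from cell import get_obs, read_camera, sign_off, silhouettes
def ray(c,u,v):
    K=np.array(c["intrinsics"]);V=np.array(c["view"])
    d=np.array([(u-K[0,2])/K[0,0],-(v-K[1,2])/K[1,1],-1.0])
    R=V[:3,:3];o=-R.T@V[:3,3];return o,R.T@d
def onz(c,u,v,z):
    o,d=ray(c,u,v);return (o+d*(z-o[2])/d[2])
def proj(c,p):
    V=np.array(c["view"]);K=np.array(c["intrinsics"]);q=V[:3,:3]@np.array(p)+V[:3,3]
    return K[0,0]*q[0]/-q[2]+K[0,2],K[1,1]*-q[1]/-q[2]+K[1,2]
def save(c,n):cv2.imwrite("pics/"+n,c["frame"][:,:,::-1])
E
python3 - <<'E'
from h import *
o=get_obs();print(o)
for n in("scene","side"):
    c=read_camera(n);save(c,n+"0.png");print(n,c["intrinsics"],np.round(c["view"],3),[k for k in c])
    for t in("board","scraper","chip_0","bottle","cap","lemon","mug","shaker","garlic","timer"):
        for s in silhouettes(n,t)[:5]:
            print(t,round(s["p"],2),np.round(s["extent"]),s["pixels"].sum())
E
```

```text
pics
{'time_s': 0.0, 'qpos': array([64.23408328, 18.43935186, -4.01535783, 83.17465275,  1.29653237,
       78.53929911, -3.26094318]), 'joint_velocities': array([ 0.09673292,  0.03073036, -0.07375094,  0.0944095 , -0.0126825 ,
       -0.04974689, -0.03118913]), 'effort': array([-1.51309710e-04, -4.91293573e+01, -4.03990243e-01, -3.12527382e+01,
       -6.39684917e-02,  4.37988248e-02,  1.80615825e-04]), 'tool_pos': array([ 0.29047924, -0.5808759 ,  0.22146035]), 'tool_rot': array([-1.79892022e+02,  7.21701202e-03,  2.65748656e+01]), 'force': array([1.78171899, 0.6916665 , 0.08912665]), 'wrist_torque': array([-0.0407786 , -0.05840516, -0.00622271]), 'grasp_force': 0.0, 'grip_width': 0.08720580314408626}
scene [[477.17505821   0.         317.218371  ]
 [  0.         477.17505821 244.04620201]
 [  0.           0.           1.        ]] [[ 0.686 -0.727 -0.007 -0.429]
 [ 0.303  0.277  0.912 -0.244]
 [-0.661 -0.628  0.411 -1.135]
 [ 0.     0.     0.     1.   ]] ['frame', 'intrinsics', 'view']
board 0.84 [195. 238. 283. 272.] 1543
scraper 0.64 [249. 227. 276. 248.] 326
scraper 0.3 [191. 23
[... 532 characters left out ...]
   327.25878838]
 [  0.         496.60703445 240.06591436]
 [  0.           0.           1.        ]] [[ 0.992  0.128  0.003 -0.475]
 [-0.098  0.74   0.665  0.033]
 [ 0.083 -0.66   0.747 -1.496]
 [ 0.     0.     0.     1.   ]] ['frame', 'intrinsics', 'view']
board 0.85 [297. 168. 380. 212.] 2575
board 0.19 [362. 176. 377. 210.] 265
scraper 0.75 [360. 174. 377. 209.] 324
bottle 0.84 [275. 271. 333. 324.] 1650
cap 0.7 [291. 254. 312. 284.] 476
cap 0.59 [276. 330. 294. 347.] 238
cap 0.55 [295. 170. 378. 216.] 2544
lemon 0.64 [301. 234. 326. 250.] 362
mug 0.85 [262. 383. 289. 422.] 750
shaker 0.7 [327. 379. 340. 404.] 362
garlic 0.83 [295. 435. 326. 460.] 617
timer 0.83 [347. 401. 373. 432.] 703
```

```bash
python3 - <<'E'
import cv2
a=cv2.imread("pics/scene0.png")[215:375,180:500];b=cv2.imread("pics/side0.png")[155:355,240:400]
import numpy as np
cv2.imwrite("pics/a.png",cv2.resize(a,(800,400),interpolation=cv2.INTER_CUBIC));cv2.imwrite("pics/b.png",cv2.resize(b,(480,600),interpolation=cv2.INTER_CUBIC))
E
```

```text
(no output)
```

View pics/scene0.png

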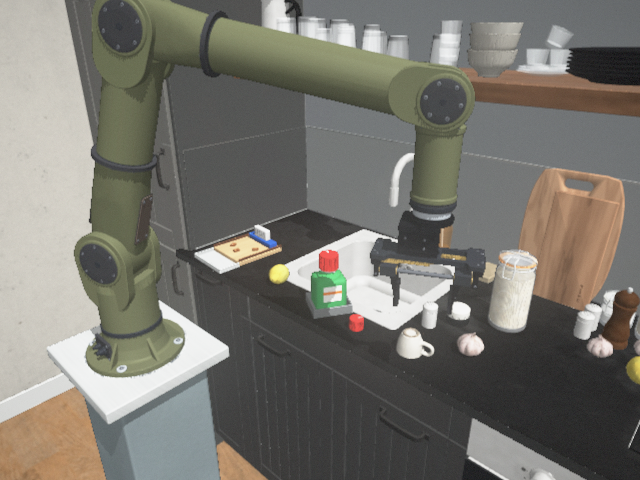

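View pics/b.png

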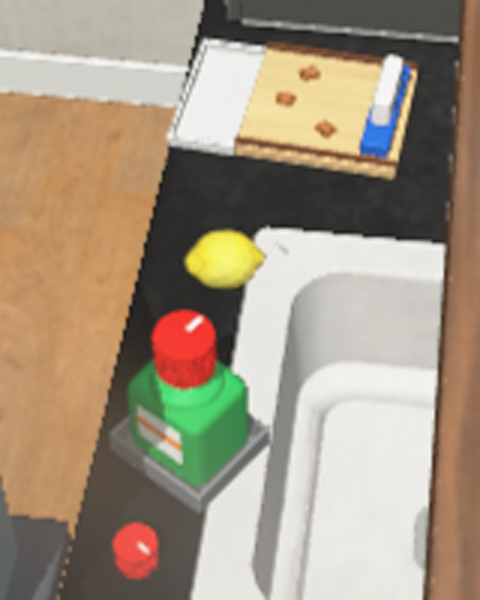

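The pictures show the board and tray at upper left (scene 240,250), with three chips and the scraper at (262,236). Cap candidates are the one on the bottle (scene 329,260; side 302,267) and a loose one on the worktop (scene 356,322; side 285,338). The one on the bottle is larger and closed on the neck, so I choose that.

```bash
python3 - <<'E'
from h import *
c=read_camera("side")
f=lambda u,v,z:np.round(onz(c,240+u/3,155+v/3,z),3)
for n,u,v,z in [("bl far-left",268,45,.024),("far right",417,67,.024),("near right",396,165,.024),("near left",238,143,.024),("trayNearL",170,143,.014),("trayFarL",205,42,.014),
 ("scr foot near",375,143,.034),("scr ridge near top",382,117,.069),("ridge far top",394,60,.069),("chip a",310,73,.02),("chip b",286,99,.02),("chip c",326,129,.02),("cap top",184,343,.1595),("mark a",187,328,.1595),("mark b",202,317,.1595),("lemon",224,258,.028),("loosecap",136,550,.03)]:
    print(n,f(u,v,z))
p=np.array([.5,.3,0])
c2=read_camera("scene")
# triangulate cap top: ellipse center
print(proj(c2,onz(c,240+184/3,155+343/3,.1595)))
E
```

```text
bl far-left [0.447 0.307 0.024]
far right [0.612 0.292 0.024]
near right [0.599 0.138 0.024]
near left [0.435 0.149 0.024]
trayNearL [0.363 0.15  0.014]
trayFarL [0.375 0.314 0.014]
scr foot near [0.576 0.157 0.034]
scr ridge near top [0.581 0.159 0.069]
ridge far top [0.587 0.248 0.069]
chip a [0.497 0.271 0.02 ]
chip b [0.476 0.226 0.02 ]
chip c [0.523 0.186 0.02 ]
cap top [ 0.445 -0.223  0.159]
mark a [ 0.445 -0.208  0.159]
mark b [ 0.455 -0.195  0.159]
lemon [ 0.444 -0.014  0.028]
loosecap [ 0.42 -0.34  0.03]
(np.float64(331.7033458303288), np.float64(254.21993714295283))
```

View pics/a.png

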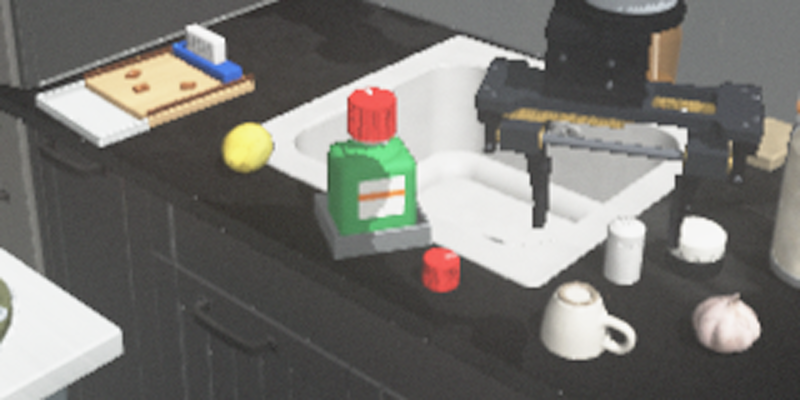

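The crop shows the cap on the bottle at (372,115) clearly larger than the loose one at (440,270), so that is the right cap. Next I move above the board to look with the wrist camera.

```bash
cat >> h.py <<'E'
from scipy.spatial.transform import Rotation as Ro
def plan(pos,yaw,n,grip,pos0=None,yaw0=None):
    o=get_obs();p=np.array(o["tool_pos"] if pos0 is None else pos0);y=o["tool_rot"][2] if yaw0 is None else yaw0
    d=(np.array(pos)-p)/n;dy=((yaw-y+180)%360-180)/n;rows=[]
    for i in range(n):
        a=np.radians(y+i*dy)
        R=np.array([[np.cos(a),np.sin(a),0],[np.sin(a),-np.cos(a),0],[0,0,-1]])
        s=R.T@d;rows.append([round(float(v),3) for v in s]+[0,0,round(float(-np.radians(dy)),4),grip])
    print("move",np.round(np.array(pos)-p,4),"yaw",round(dy*n,2));print(str(rows).replace(" ",""))
E
python3 - <<'E'
from h import *
plan([.42,-.28,.29],85.7,9,.087)
plan([.52,.2,.33],85.7,12,.087,[.42,-.28,.29],85.7)
E
```

```text
move [0.1293 0.3014 0.0674] yaw 59.12
[[0.028,-0.024,-0.007,0,0,-0.1147,0.087],[0.03,-0.02,-0.007,0,0,-0.1147,0.087],[0.032,-0.017,-0.007,0,0,-0.1147,0.087],[0.034,-0.013,-0.007,0,0,-0.1147,0.087],[0.035,-0.009,-0.007,0,0,-0.1147,0.087],[0.036,-0.005,-0.007,0,0,-0.1147,0.087],[0.036,-0.001,-0.007,0,0,-0.1147,0.087],[0.036,0.004,-0.007,0,0,-0.1147,0.087],[0.036,0.008,-0.007,0,0,-0.1147,0.087]]
move [0.1  0.48 0.04] yaw 0.0
[[0.041,0.005,-0.003,0,0,-0.0,0.087],[0.041,0.005,-0.003,0,0,-0.0,0.087],[0.041,0.005,-0.003,0,0,-0.0,0.087],[0.041,0.005,-0.003,0,0,-0.0,0.087],[0.041,0.005,-0.003,0,0,-0.0,0.087],[0.041,0.005,-0.003,0,0,-0.0,0.087],[0.041,0.005,-0.003,0,0,-0.0,0.087],[0.041,0.005,-0.003,0,0,-0.0,0.087],[0.041,0.005,-0.003,0,0,-0.0,0.087],[0.041,0.005,-0.003,0,0,-0.0,0.087],[0.041,0.005,-0.003,0,0,-0.0,0.087],[0.041,0.005,-0.003,0,0,-0.0,0.087]]
```

Emit:
play_rows --steps '[[[0.028,-0.024,-0.007,0,0,-0.115,0.087],[0.03,-0.02,-0.007,0,0,-0.115,0.087],[0.032,-0.017,-0.007,0,0,-0.115,0.087],[0.034,-0.013,-0.007,0,0,-0.115,0.087],[0.035,-0.009,-0.007,0,0,-0.115,0.087],[0.036,-0.005,-0.007,0,0,-0.115,0.087],[0.036,-0.001,-0.007,0,0,-0.115,0.087],[0.036,0.004,-0.007,0,0,-0.115,0.087],[0.036,0.008,-0.007,0,0,-0.115,0.087]]]'

```text
time_s: 2.1
tool_pos: [0.418, -0.2785, 0.2861]
tool_rot: [180.0, 0.0, 86.1]
force: [0.3, 0.6, -0.8]
grip_width: 0.0869
grasp_force: 0.0
```

Emit:
play_rows --steps '[[[0.04,0.005,-0.003,0,0,0,0.087],[0.04,0.005,-0.003,0,0,0,0.087],[0.04,0.005,-0.003,0,0,0,0.087],[0.04,0.005,-0.003,0,0,0,0.087],[0.04,0.005,-0.003,0,0,0,0.087],[0.04,0.005,-0.003,0,0,0,0.087],[0.04,0.005,-0.003,0,0,0,0.087],[0.04,0.005,-0.003,0,0,0,0.087],[0.04,0.005,-0.003,0,0,0,0.087],[0.04,0.005,-0.003,0,0,0,0.087],[0.04,0.005,-0.003,0,0,0,0.087],[0.04,0.005,-0.003,0,0,0,0.087]]]'

```text
time_s: 3.3
tool_pos: [0.5122, 0.196, 0.322]
tool_rot: [179.9, 0.0, 85.8]
force: [0.5, -0.1, 0.3]
grip_width: 0.0868
grasp_force: 0.0
```

```bash
python3 - <<'E'
from h import *
o=get_obs();print(o["tool_pos"],o["tool_rot"],o["qpos"],o["force"])
c=read_camera("wrist");save(c,"w1.png")
for t in("board","scraper","chip_0"):
    for s in silhouettes("wrist",t)[:5]:
        print(t,round(s["p"],2),np.round(s["extent"]),s["pixels"].sum())
E
```

```text
[0.51221767 0.19600819 0.3220452 ] [1.79930621e+02 2.09159196e-02 8.58308737e+01] [ 22.77454913   8.42021595 -51.56963615  87.02638011   6.64737604
  87.68493199 -32.92574486] [ 0.52189417 -0.05079636  0.26391233]
board 0.72 [192. 108. 391. 240.] 20826
chip_0 0.74 [286. 135. 308. 151.] 208
chip_0 0.62 [272. 172. 289. 183.] 144
chip_0 0.49 [316. 197. 334. 216.] 187
chip_0 0.22 [250. 339. 302. 377.] 1502
```

View pics/w1.png

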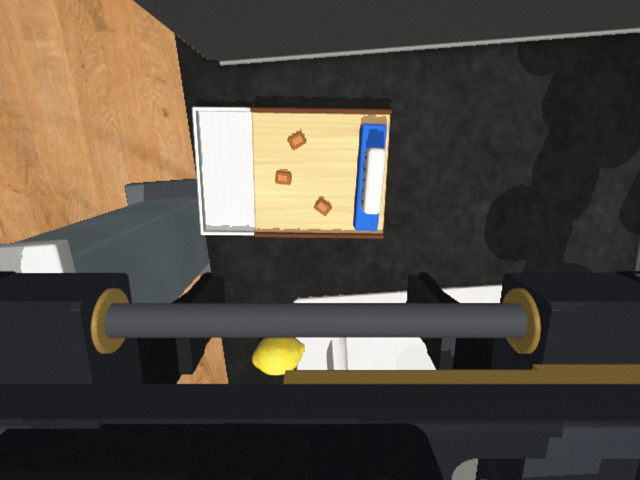

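The wrist view shows the board spanning pixels (253–390, 108–237), chips at (297,141), (283,178) and (322,207), and the scraper foot at (371,177) with its ridge at (374,181). Next I measure accurately by colour.

```bash
cat >> h.py <<'E'
def rectfit(c,mask,z):
    vs,us=np.nonzero(mask);o=onz(c,0,0,z)
    P=np.array([onz(c,u,v,z)[:2] for u,v in zip(us,vs)],np.float32)
    r=cv2.minAreaRect(P*1000);return np.round(r[0],1),np.round(r[1],1),round(r[2],1),len(us),P
E
python3 - <<'E'
from h import *
c=read_camera("wrist");f=c["frame"].astype(int);hsv=cv2.cvtColor(c["frame"],cv2.COLOR_RGB2HSV).astype(int)
H,S,V=hsv[...,0],hsv[...,1],hsv[...,2]
win=np.zeros(H.shape,bool);win[100:245,185:400]=1
print(np.round(c["view"],3)); print(hsv[180,395-25], hsv[180,362],hsv[180,373],hsv[180,300],hsv[140,297])
blue=win&(H>100)&(H<130)&(S>120)&(V>120)
print("blue",rectfit(c,blue,.034)[:4])
ridge=win&(S<40)&(V>190)&(np.arange(640)[None]>350)
print("ridge",rectfit(c,ridge,.069)[:4])
for z in (.016,.024):
  g=lambda u,v:np.round(onz(c,u,v,z)[:2]*1000,1)
  print(z,"corners",g(254,108.5),g(390,111),g(383.5,237),g(255,236))
tr=win&(np.arange(640)[None]<256)&(S<40)&(V>120);print("tray",rectfit(c,tr,.014)[:4])
chip=(win&(H<15)&(S>120)&(V>80)&(np.arange(480)[:,None]>118)&(np.arange(480)[:,None]<228)&(np.arange(640)[None]<350)).astype(np.uint8)
n,l,st,ce=cv2.connectedComponentsWithStats(chip)
for i in range(1,n):
    if st[i,4]>40: print("chip",rectfit(c,l==i,.021)[:4])
E
```

```text
[[ 0.998 -0.07   0.    -0.496]
 [ 0.068  0.965 -0.254 -0.167]
 [ 0.018  0.253  0.967 -0.544]
 [ 0.     0.     0.     1.   ]]
[ 15   4 250] [108 195 238] [ 15   2 254] [ 23  86 250] [ 14 154 223]
blue (array([580.3, 219.4]), array([128.4,  29.1]), 83.1, 1289)
ridge (array([580.7, 219.3]), array([72.2, 18.5]), 83.0, 1050)
0.016 corners [445.  311.7] [609.3 297.4] [597.9 140.1] [428.4 153.4]
0.024 corners [446.2 310.9] [607.7 296.8] [596.5 142.3] [429.9 155.3]
tray (array([399.2, 237.5]), array([160.5,  72.9]), 85.0, 7264)
chip (array([494.4, 271.4]), array([19.3, 15.4]), 24.8, 206)
chip (array([473.5, 227.9]), array([15. , 18.9]), 85.0, 187)
chip (array([521. , 187.2]), array([15.6, 19.5]), 48.0, 184)
```

```bash
python3 - <<'E'
from h import *
plan([.5122,.2193,.11],83.1,5,.087)
plan([.5805,.2193,.042],83.1,4,.087,[.5122,.2193,.11],83.1)
E
```

```text
move [ 2.000e-04  2.530e-02 -2.113e-01] yaw -2.77
[[0.005,-0.0,0.042,0,0,0.0097,0.087],[0.005,-0.0,0.042,0,0,0.0097,0.087],[0.005,-0.0,0.042,0,0,0.0097,0.087],[0.005,-0.0,0.042,0,0,0.0097,0.087],[0.005,-0.001,0.042,0,0,0.0097,0.087]]
move [ 0.0683  0.     -0.068 ] yaw 0.0
[[0.002,0.017,0.017,0,0,-0.0,0.087],[0.002,0.017,0.017,0,0,-0.0,0.087],[0.002,0.017,0.017,0,0,-0.0,0.087],[0.002,0.017,0.017,0,0,-0.0,0.087]]
```

Emit:
play_rows --steps '[[[0.005,0,0.042,0,0,0.01,0.087],[0.005,0,0.042,0,0,0.01,0.087],[0.005,0,0.042,0,0,0.01,0.087],[0.005,0,0.042,0,0,0.01,0.087],[0.005,0,0.042,0,0,0.008,0.087],[0.003,0.023,0,0,0,0,0.087],[0.003,0.023,0,0,0,0,0.087],[0.003,0.022,0,0,0,0,0.087],[0,0,0,0,0,0,0.087]]]'

```text
time_s: 4.45
tool_pos: [0.5861, 0.2167, 0.111]
tool_rot: [179.9, 0.1, 82.8]
force: [-0.5, 0.1, -0.6]
grip_width: 0.0867
grasp_force: 0.0
```

```bash
python3 - <<'E'
from h import *
o=get_obs();print(o["tool_pos"],o["tool_rot"],o["qpos"],o["force"])
plan([.5805,.2193,.042],83.1,3,.087)
E
```

```text
[0.58607894 0.21666835 0.11104762] [1.79926888e+02 5.01485773e-02 8.27855557e+01] [ 13.50133997  26.55219801 -46.39672926  93.35819373  20.39611978
  68.87316721 -44.54181696] [-0.50689633  0.08635556 -0.56350036]
move [-0.0056  0.0026 -0.069 ] yaw 0.31
[[0.001,-0.002,0.023,0,0,-0.0018,0.087],[0.001,-0.002,0.023,0,0,-0.0018,0.087],[0.001,-0.002,0.023,0,0,-0.0018,0.087]]
```

Emit:
play_rows --steps '[[[0.001,-0.002,0.03,0,0,0,0.087],[0.001,-0.002,0.03,0,0,0,0.087],[0,-0.001,0.008,0,0,0,0.087],[0,0,0,0,0,0,0.018],[0,0,0,0,0,0,0.0],[0,0,0,0,0,0,0.0],[0,0,0,0,0,0,0.0],[0,0,0,0,0,0,0.0]]]' --force 30

```text
time_s: 5.25
tool_pos: [0.5787, 0.223, 0.0444]
tool_rot: [179.9, -0.0, 83.1]
force: [0.5, -0.3, -0.5]
grip_width: 0.0549
grasp_force: 0.0
```

Emit:
play_rows --steps '[[[0,0,0.001,0,0,0,0.0],[0,0,0,0,0,0,0.0],[0,0,0,0,0,0,0.0],[0,0,0,0,0,0,0.0],[0,0,0,0,0,0,0.0],[0,0,0,0,0,0,0.0]]]'

```text
time_s: 5.85
tool_pos: [0.5784, 0.2229, 0.0426]
tool_rot: [180.0, -0.0, 83.1]
force: [0.4, 0.4, 0.5]
grip_width: 0.0196
grasp_force: 29.9
```

```bash
python3 - <<'E'
from h import *
o=get_obs();print(o["tool_pos"],o["tool_rot"],o["qpos"],o["force"],o["grip_width"],o["grasp_force"])
c=read_camera("wrist");hsv=cv2.cvtColor(c["frame"],cv2.COLOR_RGB2HSV).astype(int);H,S,V=np.moveaxis(hsv,2,0)
save(c,"w2.png")
E
```

```text
[0.57838496 0.22287314 0.04255176] [ 1.79980260e+02 -1.76085216e-03  8.31214143e+01] [ 11.60829812  30.21774996 -44.71289669  97.3525552   23.59529798
  62.25560515 -47.30463765] [0.39477476 0.39081729 0.46107084] 0.019608186032624392 29.93618034379324
```

Emit:
play_rows --steps '[[[0,-0.006,-0.001,0,0,-0.011,0.0],[0,-0.012,0,0,0,-0.011,0.0],[0,-0.012,0,0,0,-0.011,0.0],[0,-0.012,0,0,0,0,0.0],[0,-0.012,0,0,0,0,0.0],[0,-0.012,0,0,0,0,0.0],[0,-0.012,0,0,0,0,0.0],[0,-0.012,0,0,0,0,0.0],[0,-0.012,0,0,0,0,0.0],[0,-0.01,0,0,0,0,0.0]]]'

```text
time_s: 6.9
tool_pos: [0.4655, 0.2334, 0.0435]
tool_rot: [180.0, 0.0, 85.0]
force: [-0.6, 0.9, -2.2]
grip_width: 0.0195
grasp_force: 29.9
```

```bash
python3 - <<'E'
from h import *
o=get_obs();print(o["tool_pos"],o["tool_rot"],o["qpos"],o["force"],o["grip_width"],o["grasp_force"])
a=read_camera("side");b=read_camera("scene")
A=cv2.resize(a["frame"][155:225,280:400],(480,280),interpolation=2);B=cv2.resize(b["frame"][215:285,175:295],(480,280),interpolation=2)
cv2.imwrite("pics/s3.png",np.vstack([A,B])[:,:,::-1])
E
```

```text
[0.46552466 0.2333552  0.04352745] [1.79999278e+02 1.25562118e-02 8.50328968e+01] [ 14.96472322  19.31083447 -50.34064596 111.19920936  17.5899458
  57.45860208 -48.38451246] [-0.64048077  0.90554884 -2.20294953] 0.019494431323491455 29.936802459560568
```

View pics/s3.png

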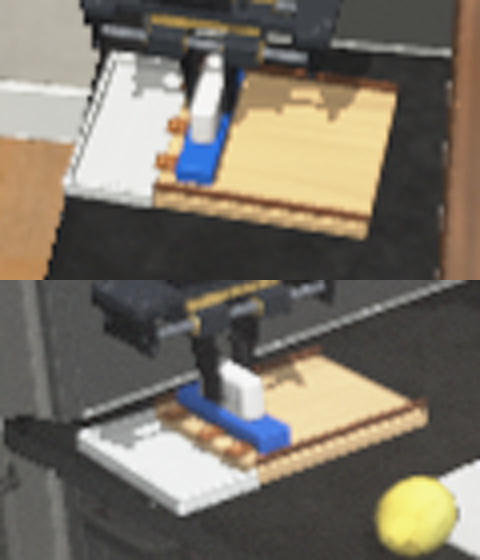

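The crop shows all three chips lined up ahead of the scraper at the tray edge. Next I finish the push.

Emit:
play_rows --steps '[[[0,-0.007,0,0,0,0,0.0],[0,-0.008,0,0,0,0,0.0],[0,-0.008,0,0,0,0,0.0],[0,-0.006,0,0,0,0,0.0],[0,0,0,0,0,0,0.0]]]'

```text
time_s: 7.5
tool_pos: [0.4367, 0.2358, 0.0434]
tool_rot: [-180.0, 0.0, 85.1]
force: [-0.6, 0.3, -1.6]
grip_width: 0.0198
grasp_force: 29.9
```

```bash
python3 - <<'E'
from h import *
o=get_obs();print(o["tool_pos"],o["tool_rot"],o["qpos"],o["force"],o["grip_width"],o["grasp_force"])
a=read_camera("side");b=read_camera("scene")
A=cv2.resize(a["frame"][155:225,280:400],(480,280),interpolation=2);B=cv2.resize(b["frame"][215:285,175:295],(480,280),interpolation=2)
cv2.imwrite("pics/s4.png",np.vstack([A,B])[:,:,::-1])
E
```

```text
[0.43670845 0.23582939 0.04341795] [-1.79983191e+02  4.01790445e-02  8.50739990e+01] [ 15.72177604  16.26711938 -51.93975116 114.39426406  15.37595765
  56.41656931 -48.66031067] [-0.56531569  0.33367252 -1.6148893 ] 0.01981061477677947 29.936819598369766
```

View pics/s4.png

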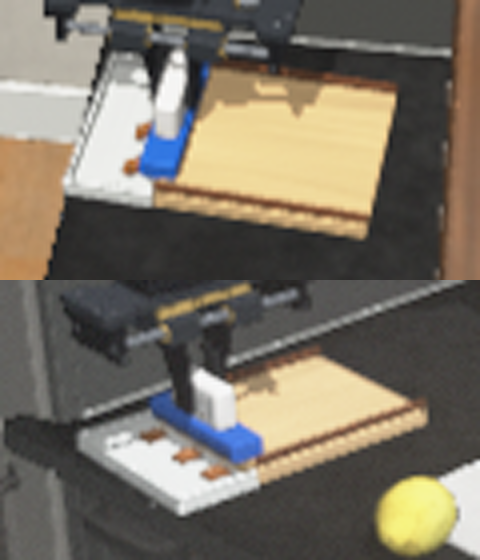

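All three chips lie in the tray, at (150,435), (187,455) and (215,472) in the lower crop. I now take the scraper back to mid-board and release it.

Emit:
play_rows --steps '[[[0,0.005,-0.003,0,0,0,0.0],[0,0.015,0,0,0,0,0.0],[0,0.02,0,0,0,0,0.0],[0,0.02,0,0,0,0,0.0],[0,0.016,0,0,0,0,0.0],[0,0.006,0,0,0,0,0.0],[0,0,0.002,0,0,0,0.0],[0,0,0.001,0,0,0,0.0],[0,0,0,0,0,0,0.0]]]'

```text
time_s: 8.5
tool_pos: [0.5184, 0.2288, 0.0431]
tool_rot: [-179.9, 0.0, 85.1]
force: [-0.0, -0.9, -2.0]
grip_width: 0.0197
grasp_force: 29.9
```

Emit:
play_rows --steps '[[[0,0,0.001,0,0,0,0.0],[0,0,0,0,0,0,0.045],[0,0,0,0,0,0,0.045],[0,0,0,0,0,0,0.045],[0,0,0,0,0,0,0.045],[0,0,0,0,0,0,0.045],[0,0,0,0,0,0,0.06],[0,0,-0.02,0,0,0,0.087],[0,0,-0.04,0,0,0,0.087],[0,0,-0.05,0,0,0,0.087],[0,0,-0.05,0,0,0,0.087],[0,0,-0.04,0,0,0,0.087]]]'

```text
time_s: 9.7
tool_pos: [0.5197, 0.2291, 0.2456]
tool_rot: [179.9, -0.0, 85.0]
force: [0.6, 0.4, -0.2]
grip_width: 0.0828
grasp_force: 0.0
```

```bash
python3 - <<'E'
from h import *
o=get_obs();print(o["tool_pos"],o["tool_rot"],o["qpos"],o["force"],o["grip_width"],o["grasp_force"])
c=read_camera("wrist");hsv=cv2.cvtColor(c["frame"],cv2.COLOR_RGB2HSV).astype(int);H,S,V=np.moveaxis(hsv,2,0)
cv2.imwrite("pics/w5.png",cv2.resize(c["frame"][40:270,140:440],(600,460),interpolation=2)[:,:,::-1])
blue=(H>100)&(H<130)&(S>120)&(V>120);print("blue",rectfit(c,blue,.034)[:4])
for s in silhouettes("wrist","chip_0")[:4]:
    e=s["extent"];print(s["p"],e,onz(c,(e[0]+e[2])/2,(e[1]+e[3])/2,.006))
E
```

```text
[0.51970235 0.22912749 0.24561071] [ 1.79863586e+02 -4.10706701e-02  8.50383310e+01] [ 19.05014703  13.44648967 -52.70384393  91.83244081  10.87988466
  79.96876135 -39.73743501] [ 0.60835521  0.38852098 -0.15583118] 0.08283490398412172 0.0
blue (array([518.6, 226.2]), array([128. ,  29.2]), 85.2, 1763)
0.79 [211.8, 209.2, 230.6, 222.7] [0.41435589 0.23012171 0.006     ]
0.73 [217.4, 241.7, 236.1, 259.7] [0.4145331  0.18944829 0.006     ]
0.63 [211.5, 161.2, 228.7, 174.3] [0.42123166 0.28272007 0.006     ]
```

View pics/w5.png

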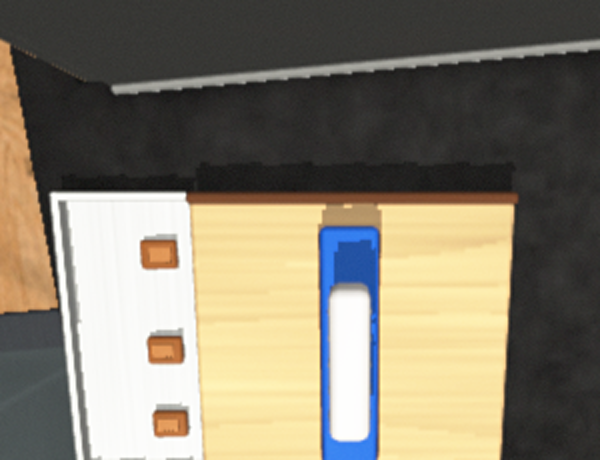

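The crop shows the three chips in the tray at (160,253), (165,350) and (170,423), and the scraper standing square on the board. Next is the bottle.

```bash
python3 - <<'E'
from h import *
plan([.445,-.27,.30],75,12,.087)
E
```

```text
move [-0.0772 -0.5007  0.0511] yaw -10.02
[[-0.042,-0.003,-0.004,0,0,0.0146,0.087],[-0.042,-0.002,-0.004,0,0,0.0146,0.087],[-0.042,-0.002,-0.004,0,0,0.0146,0.087],[-0.042,-0.001,-0.004,0,0,0.0146,0.087],[-0.042,-0.0,-0.004,0,0,0.0146,0.087],[-0.042,0.0,-0.004,0,0,0.0146,0.087],[-0.042,0.001,-0.004,0,0,0.0146,0.087],[-0.042,0.002,-0.004,0,0,0.0146,0.087],[-0.042,0.002,-0.004,0,0,0.0146,0.087],[-0.042,0.003,-0.004,0,0,0.0146,0.087],[-0.042,0.003,-0.004,0,0,0.0146,0.087],[-0.042,0.004,-0.004,0,0,0.0146,0.087]]
```

Emit:
play_rows --steps '[[[-0.042,-0.003,-0.008,0,0,0.015,0.087],[-0.042,-0.002,-0.008,0,0,0.015,0.087],[-0.042,-0.002,-0.008,0,0,0.015,0.087],[-0.042,-0.001,-0.008,0,0,0.015,0.087],[-0.042,0,-0.008,0,0,0.015,0.087],[-0.042,0,-0.008,0,0,0.015,0.087],[-0.042,0.001,0,0,0,0.015,0.087],[-0.042,0.002,0,0,0,0.015,0.087],[-0.042,0.002,0,0,0,0.015,0.087],[-0.042,0.003,0,0,0,0.015,0.087],[-0.042,0.003,0,0,0,0.015,0.087],[-0.042,0.004,0,0,0,0.015,0.087]]]'

```text
time_s: 11.0
tool_pos: [0.4405, -0.2715, 0.2899]
tool_rot: [-180.0, 0.0, 74.7]
force: [0.2, -0.5, 0.8]
grip_width: 0.087
grasp_force: 0.0
```

```bash
python3 - <<'E'
from h import *
from scipy.optimize import least_squares
o=get_obs();print(o["tool_pos"],o["tool_rot"],o["qpos"],o["force"],o["grip_width"],o["grasp_force"])
c=read_camera("wrist");save(c,"w6.png")
for n in("wrist","scene","side"):
    if n!="wrist": c=read_camera(n)
    for s in silhouettes(n,"cap")[:3]: print(n,round(s["p"],2),np.round(s["extent"]),np.round(onz(c,(s["extent"][0]+s["extent"][2])/2,(s["extent"][1]+s["extent"][3])/2,.14),3))
E
```

```text
[ 0.4404621  -0.27147896  0.28987077] [-1.79960615e+02  1.01113854e-02  7.46668886e+01] [ 54.59107392   1.89628463 -26.39797776  94.82930977   0.86716215
  83.50889703  12.77390159] [ 0.19746868 -0.50317552  0.84617545] 0.08701642805418831 0.0
wrist 0.89 [268. 130. 329. 194.] [ 0.441 -0.215  0.14 ]
scene 0.71 [349. 314. 366. 334.] [ 0.265 -0.454  0.14 ]
scene 0.63 [421. 304. 440. 329.] [ 0.39  -0.547  0.14 ]
side 0.69 [293. 258. 312. 285.] [ 0.445 -0.215  0.14 ]
side 0.52 [274. 327. 293. 347.] [ 0.433 -0.4    0.14 ]
```

View pics/w6.png

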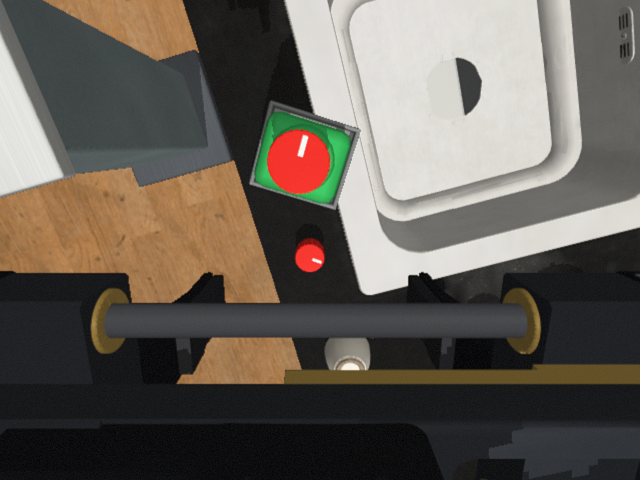

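The cap's top is a red disc at (298,161) with its white mark at (303,146). The loose small cap is at (310,255). Next I fit the circle.

```bash
python3 - <<'E'
from h import *
c=read_camera("wrist");hsv=cv2.cvtColor(c["frame"],cv2.COLOR_RGB2HSV).astype(int);H,S,V=np.moveaxis(hsv,2,0)
w=np.zeros(H.shape,bool);w[125:200,262:335]=1
red=w&((H<8)|(H>172))&(S>150);top=red&(V>200)
print(hsv[175,298],hsv[186,320],red.sum(),top.sum())
for m in (red,top):
    P=rectfit(c,m,.1595)[4]*1000;h=cv2.convexHull(P);print(cv2.minEnclosingCircle(h),h[:,0].min(0),h[:,0].max(0))
mk=w&(S<60)&(V>200)&(np.arange(480)[:,None]<162)&(np.arange(640)[None]>292)&(np.arange(640)[None]<312)&(np.arange(480)[:,None]>132)
print("mark",rectfit(c,mk,.1595)[:4])
plan([.443,-.22,.20],60,4,.087)
E
```

```text
[  1 210 245] [  1 210 248] 2946 2888
((441.8614807128906, -213.9928741455078), 24.732086181640625) [ 417.22806 -238.39241] [ 466.27377 -189.60208]
((441.8316650390625, -214.2779083251953), 24.472421646118164) [ 417.4581  -238.39241] [ 466.07916 -190.21066]
mark (array([ 448.4, -203.3]), array([15.9,  3.8]), 58.5, 104)
move [ 0.0013  0.0484 -0.0904] yaw -14.85
[[0.012,-0.003,0.023,0,0,0.0648,0.087],[0.012,-0.004,0.023,0,0,0.0648,0.087],[0.011,-0.004,0.023,0,0,0.0648,0.087],[0.011,-0.005,0.023,0,0,0.0648,0.087]]
```

Emit:
play_rows --steps '[[[0.014,-0.004,0.02,0,0,0,0.087],[0.014,-0.004,0.025,0,0,0,0.087],[0.014,-0.003,0.025,0,0,0,0.087],[0.013,-0.003,0.025,0,0,0,0.087],[0,0,0,0,0,0,0.087]]]'

```text
time_s: 11.85
tool_pos: [0.4407, -0.2091, 0.1927]
tool_rot: [-179.7, -0.1, 75.0]
force: [-0.4, -0.4, 0.2]
grip_width: 0.0868
grasp_force: 0.0
```

```bash
python3 - <<'E'
from h import *
o=get_obs();print(o["tool_pos"],o["tool_rot"],o["qpos"],o["force"])
plan([.442,-.2145,.126],75,4,.087)
E
```

```text
[ 0.44074926 -0.20910738  0.19267798] [-1.79668245e+02 -9.10655178e-02  7.50224538e+01] [ 51.74502314   1.13747031 -29.57188295 106.68148257   0.53693079
  72.67046769   7.03757425] [-0.43463222 -0.37983633  0.16657383]
move [ 0.0013 -0.0054 -0.0667] yaw -0.02
[[-0.001,0.001,0.017,0,0,0.0001,0.087],[-0.001,0.001,0.017,0,0,0.0001,0.087],[-0.001,0.001,0.017,0,0,0.0001,0.087],[-0.001,0.001,0.017,0,0,0.0001,0.087]]
```

Emit:
play_rows --steps '[[[-0.002,0.001,0.02,0,0,0,0.087],[-0.002,0.001,0.02,0,0,0,0.087],[-0.001,0.001,0.02,0,0,0,0.087],[0,0,0.007,0,0,0,0.06],[0,0,0,0,0,0,0.04],[0,0,0,0,0,0,0.02],[0,0,0,0,0,0,0.02],[0,0,0,0,0,0,0.02],[0,0,0,0,0,0,0.02],[0,0,0,0,0,0,0.02]]]' --force 20

```text
time_s: 12.85
tool_pos: [0.4422, -0.2186, 0.129]
tool_rot: [-179.8, 0.0, 74.7]
force: [-5.7, 1.5, 5.2]
grip_width: 0.05
grasp_force: 20.0
```

```bash
python3 - <<'E'
from h import *
o=get_obs();print(o["tool_pos"],o["tool_rot"],o["qpos"],o["force"],o["wrist_torque"],o["grip_width"],o["grasp_force"])
E
```

```text
[ 0.4421852  -0.21860935  0.12900427] [-1.79793407e+02  2.94120412e-02  7.46920128e+01] [ 51.49810627   5.09312787 -29.44342862 110.64343135   2.8158699
  65.14666667   5.65038051] [-5.7373493   1.51857355  5.24187703] [0.43845476 1.17514934 0.00758077] 0.050004794379831255 19.98736227862537
```

Emit:
play_rows --steps '[[[0,0,0,0,0,0,0.06],[0,0,0,0,0,0,0.06],[0.002,0,0,0,0,0,0.06],[0.002,0,0,0,0,0,0.06],[0,0,0,0,0,0,0.06],[0,0,0,0,0,0,0.06]]]'

```text
time_s: 13.45
tool_pos: [0.445, -0.2149, 0.1286]
tool_rot: [180.0, 0.0, 74.7]
force: [-0.6, -0.4, 1.0]
grip_width: 0.0599
grasp_force: 0.0
```

```bash
python3 - <<'E'
from h import *
o=get_obs();print(o["tool_pos"],o["tool_rot"],o["force"],o["grip_width"],o["grasp_force"])
plan([.442,-.2145,.126],75,1,.06)
E
```

```text
[ 0.44501108 -0.2149174   0.12857099] [1.79987649e+02 7.70544140e-03 7.47231299e+01] [-0.59876328 -0.41393541  0.96267638] 0.059868231081060555 0.0
move [-0.003   0.0004 -0.0026] yaw 0.28
[[-0.0,-0.003,0.003,0,0,-0.0048,0.06]]
```

Emit:
play_rows --steps '[[[0,-0.003,0.002,0,0,0,0.06],[0,0,0,0,0,0,0.02],[0,0,0,0,0,0,0.02],[0,0,0,0,0,0,0.02],[0,0,0,0,0,0,0.02]]]' --force 45

```text
time_s: 13.95
tool_pos: [0.442, -0.2142, 0.1265]
tool_rot: [180.0, 0.0, 74.7]
force: [0.2, -0.0, -0.4]
grip_width: 0.0495
grasp_force: 45.0
```

Emit:
play_rows --steps '[[[0,0,0.002,0,0,0,0.02],[0,0,0.002,0,0,0,0.02],[0,0,0.002,0,0,0,0.02],[0,0,0.002,0,0,0,0.02],[0,0,0,0,0,0,0.02],[0,0,0,0,0,0,0.02]]]'

```text
time_s: 14.55
tool_pos: [0.4422, -0.2143, 0.1208]
tool_rot: [180.0, 0.1, 74.7]
force: [-5.6, 2.4, 16.0]
grip_width: 0.0493
grasp_force: 45.0
```

Emit:
play_rows --steps '[[[0,-0.001,-0.001,0,0,0,0.02],[0,0,-0.0005,0,0,0,0.02],[0,0,0,0,0,0,0.02]]]'

```text
time_s: 14.85
tool_pos: [0.4421, -0.2144, 0.122]
tool_rot: [179.9, 0.1, 74.7]
force: [-2.2, 1.8, 10.1]
grip_width: 0.0496
grasp_force: 45.0
```

Emit:
play_rows --steps '[[[0,0,0,0,0,-0.05,0.02],[0,0,0,0,0,-0.06,0.02],[0,0,0,0,0,-0.06,0.02],[0,0,0,0,0,-0.06,0.02],[0,0,0,0,0,-0.06,0.02],[0,0,0,0,0,-0.06,0.02],[0,0,0,0,0,-0.06,0.02],[0,0,0,0,0,-0.05,0.02],[0,0,0,0,0,0,0.02]]]'

```text
time_s: 15.75
tool_pos: [0.4431, -0.2146, 0.1223]
tool_rot: [179.8, 0.2, 101.1]
force: [-0.7, 0.4, 9.2]
grip_width: 0.0492
grasp_force: 45.0
```

```bash
python3 - <<'E'
from h import *
o=get_obs();print(o["tool_pos"],o["tool_rot"],o["qpos"],o["force"],o["wrist_torque"],o["grip_width"])
E
```

```text
[ 0.44307246 -0.21463021  0.12227347] [1.79793999e+02 1.74750335e-01 1.01133812e+02] [ 52.58088926   5.11597209 -30.99060384 111.52429057   2.97114194
  63.84932035  31.52723327] [-0.71136578  0.43355012  9.18914414] [ 0.16799694 -0.00271185  0.04747609] 0.04916708079716874
```

Emit:
play_rows --steps '[[[0,0,0.0005,0,0,-0.05,0.02],[0,0,0,0,0,-0.06,0.02],[0,0,0,0,0,-0.06,0.02],[0,0,0,0,0,-0.06,0.02],[0,0,0,0,0,-0.06,0.02],[0,0,0,0,0,-0.06,0.02],[0,0,0,0,0,-0.06,0.02],[0,0,0,0,0,-0.06,0.02],[0,0,0,0,0,0,0.02],[0,0,0,0,0,0,0.02]]]'

```text
time_s: 16.75
tool_pos: [0.4432, -0.2146, 0.1219]
tool_rot: [179.9, 0.3, 128.0]
force: [-0.0, 1.0, 10.6]
grip_width: 0.0497
grasp_force: 45.0
```

```bash
python3 - <<'E'
from h import *
o=get_obs();print(o["tool_pos"],o["tool_rot"],o["qpos"],o["force"],o["wrist_torque"],o["grip_width"])
a=read_camera("side");A=cv2.resize(a["frame"][235:345,250:350],(500,550),interpolation=2);cv2.imwrite("pics/s7.png",A[:,:,::-1])
E
```

```text
[ 0.44324453 -0.21462065  0.12188451] [179.8848573    0.26378293 128.00928785] [ 53.91281623   5.26057625 -32.40411974 111.5032022    3.17692514
  63.80053818  58.2379511 ] [-0.03266708  1.00534487 10.55826998] [ 0.14209037 -0.08703989  0.07101056] 0.04971096141195019
```

View pics/s7.png

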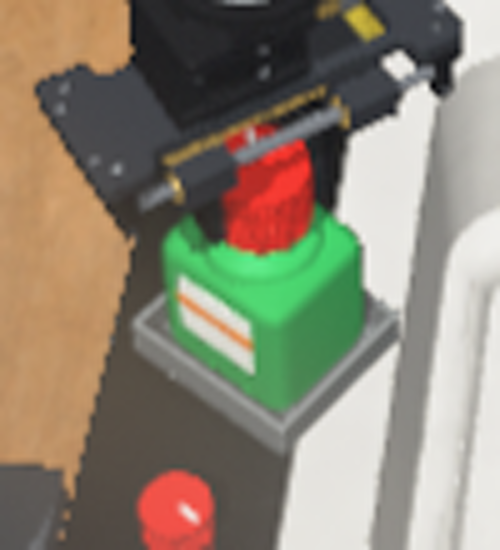

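The cap's mark is now up-left at (250,135), so it has turned with the tool (53°). I lift gently and watch the force.

Emit:
play_rows --steps '[[[0,0,-0.003,0,0,0,0.02],[0,0,-0.003,0,0,0,0.02],[0,0,-0.003,0,0,0,0.02],[0,0,-0.003,0,0,0,0.02],[0,0,-0.003,0,0,0,0.02],[0,0,0,0,0,0,0.02]]]'

```text
time_s: 17.4
tool_pos: [0.4409, -0.214, 0.1347]
tool_rot: [-180.0, -0.0, 128.0]
force: [0.5, -0.1, 0.6]
grip_width: 0.0492
grasp_force: 45.0
```

Emit:
play_rows --steps '[[[0,0,-0.008,0,0,0,0.02],[0,0,-0.014,0,0,0,0.02],[0,0,-0.015,0,0,0,0.02],[0,0,-0.015,0,0,0,0.02],[0,0,-0.015,0,0,0,0.02],[0,0,-0.015,0,0,0,0.02],[0,0,-0.01,0,0,0,0.02],[0,0,0,0,0,0,0.02],[0,0,0,0,0,0,0.02],[0,0,0,0,0,0,0.02]]]'

```text
time_s: 18.4
tool_pos: [0.4405, -0.2137, 0.2258]
tool_rot: [-180.0, -0.1, 128.0]
force: [-0.3, 0.7, -1.4]
grip_width: 0.0496
grasp_force: 45.0
```

```bash
python3 - <<'E'
from h import *
o=get_obs();print(o["tool_pos"],o["tool_rot"],o["joint_velocities"].max(),o["force"],o["grip_width"],o["grasp_force"])
a=read_camera("side");b=read_camera("scene")
A=cv2.resize(a["frame"][150:350,250:400],(420,560),interpolation=2);B=cv2.resize(b["frame"][215:345,280:370],(380,560),interpolation=2);cv2.imwrite("pics/s8.png",np.hstack([A,B])[:,:,::-1])
E
```

```text
[ 0.44052565 -0.21373163  0.22582213] [-1.79967324e+02 -7.07828198e-02  1.27989112e+02] 0.1918555253278854 [-0.3241324   0.67344012 -1.39382512] 0.04956437796067193 44.99937574379146
```

View pics/s8.png

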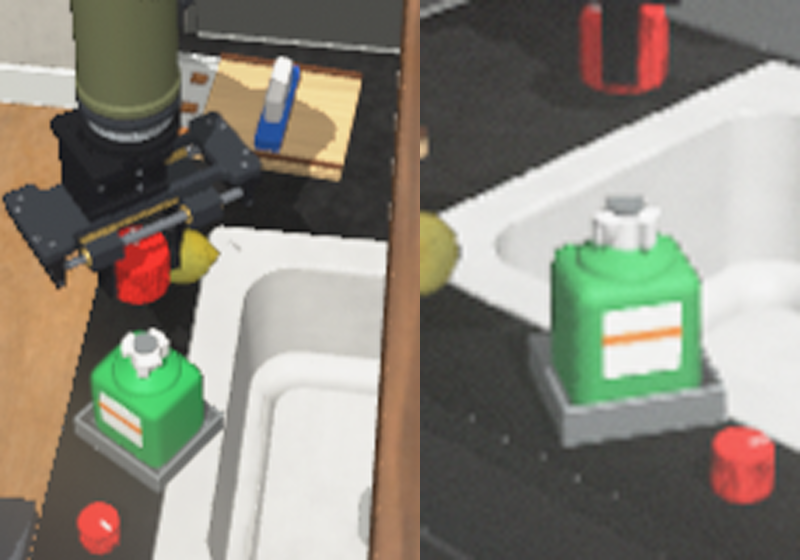

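The large cap hangs level in the gripper above the open neck (left crop 140,265; right crop 625,50). The scraper is upright on the board at (278,105), and the chips are in the tray. Time to hand the job in.

```bash
python3 -c "
from cell import sign_off;print(sign_off())"
```

```text
the job is handed in; nothing more can be done
None
```

The job is handed in at about 18 s: all three chips are in the tray, the scraper stands released on the board, and the gripper holds the large red cap level above the open bottle neck, about 9 cm up by the arm's reading; no score was returned.

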